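# Clip the self-closing tweezers onto the brass nameplate

## Task

At the sign engraver's table, squeeze the self-closing tweezers open by their red pads and lift them off their rest. Lower the open jaws astride the middle of the top edge of the brass nameplate and let go, so that they grip it upright and stay on it as its carrying handle. Leave the brass plate standing in its holder and do not disturb the black plate.

Things in the scene. Friction and masses are not known exactly. Their poses are not given: they have to be found in the camera images.
- tweezers: Steel cross-lock tweezers, 129 mm tall, jaws down, clipped 14 mm deep on the 4 mm upright blade of a fixed green-footed rest. Origin midway between the jaws' lower ends; z up to the tail, y the squeeze direction. Red pads centred 93 mm above it: 28 mm over their outsides (19 squeezed), 16 wide, 26 high; the tail ends 36 mm above that centre. Jaws 20 mm wide (x), 26 high, 4 thick. Yaw within 30 deg
- jaws (a joint): Jaw opening, arm angle in rad: 0 = closed on a 4 mm plate (as at the start), 0.14 = pads fully squeezed to a stop, jaws' lower ends 38 mm apart. The arms cross: squeezing the pads opens the jaws, letting go lets the spring shut them. Squeeze force 9 N to begin, 13 N fully open; 20 N or more holds them on the stop.
- brass_plate: Brass plate, black border lines: 60 mm wide (x), 4 thick (y), 60 tall (z), 0.12 kg, standing loose in a 14 mm deep slot of a wooden holder (80 x 40 x 22 mm, fixed). Origin at the centre of its lower edge, 8 mm above the table; its top edge is 60 mm above the origin. Yaw within 30 deg.
- black_plate: Bystander: black plate of the same size, white border lines, same origin, loose in a like holder. A fixed white plate stands in a third holder; the three stand side by side in any order.
Things that resemble listed ones, but are neither listed nor needed, are in the scene too. There is more than one size of the brass_plate; the one meant has the size given above.

How it is judged:
On the way, in this order (a step that is already met when the one before it is completed fails the run):
1. the tweezers, squeezed open, are lifted clear of their rest (value of joint jaws above 0.06 rad and height (world z) of tweezers above 0.085 m), for 0.1 s.
2. the open jaws stand astride the top edge of the brass plate (value of joint jaws above 0.04 rad and x of tweezers in the frame of brass_plate between -0.02 and 0.02 m and y of tweezers in the frame of brass_plate between -0.018 and 0.018 m and z of tweezers in the frame of brass_plate between 0.03 and 0.056 m), for 0.1 s.
At the end, for the whole second after the job is handed in: Tweezers released, at rest, jaws closed and pressing on the brass plate: within 16 mm of its middle, overlapping its top edge by 5 to 28 mm, upright and square to it within 11 deg. Brass plate upright within 9 deg in its slot; it and the black plate within 12 mm of their starts (x of tweezers in the frame of brass_plate between -0.016 and 0.016 m and y of tweezers in the frame of brass_plate between -0.006 and 0.006 m and z of tweezers in the frame of brass_plate between 0.032 and 0.055 m and value of joint jaws between -0.01 and 0.025 rad and contact force between tweezers and brass_plate above 0.5 N and angle between the y axis of tweezers and the y axis of brass_plate, either way round below 0.2 rad and angle between tweezers's own z axis and vertical below 0.2 rad and angle between brass_plate's own z axis and vertical below 0.17 rad and distance of each of brass_plate, black_plate from where it was at the start of the episode below 0.012 m and linear speed of tweezers below 0.02 m/s); the robot touches nothing.
It fails at once if the brass plate is pulled out of its slot or knocked away (distance of brass_plate from where it was at the start of the episode above 0.02 m).
It fails at once if the black plate is disturbed (distance of black_plate from where it was at the start of the episode above 0.012 m).
It also fails if it takes over 42 s, if anything falls off the work surface, if the arm or the gripper's body presses on something with over 40 N, if the wrist force passes 120 N, or if a joint passes its speed limit or range.

## Robot

A 7-joint arm with a two-finger parallel gripper is mounted at the origin on the work surface. World frame = base frame: x ahead of the robot, y to its left, z up, the work surface at z = 0. Lengths are in m, angles in rad, forces in N, time in s.
With the tool pointing down it reaches from about 0.425 to 0.975 m from the base axis. Payload 16.7 kg.
Tool frame: the origin (TCP) lies on the centre line of the jaws, within the pads' length; the fingertips stand 25 mm ahead of it and the grasp point (between the pads) lies 6 mm ahead of it (r.tips_ahead is the distance from the TCP to the fingertips, in m); z points along the fingers, y is the line along which they close (so a half turn about z gives the same grasp; the last joint's range is limited). The gripper opens to 85 mm and grips with 20 to 120 N. Pads are 22 mm wide; open, the fingers measure 114 mm over their backs; the gripper's body (76 mm by 85 mm) begins 54 mm behind the grasp point. The pads swing forward as they close: fully open they stand 13 mm farther back than shut.
Start: joints at [1.137, 0.426, 0.074, 1.606, -0.034, 1.111, -0.067], TCP at [0.189, -0.648, 0.256] pointing down, gripper open.
Joint ranges: [-2.85, 2.85], [-0.5, 2.14], [-1.23, 1.37], [0.21, 2.46], [-1.02, 4.16], [0.16, 2.05], [-2.73, 2.73]. Speed limits (rad/s): [1.89, 1.89, 2.39, 2.39, 3.01, 3.01, 3.01].

## Interface

Orientations are given as a unit quaternion [w, x, y, z].
In Python, from bench import r gives the robot as it stands.
- The arm moves only by the tool servo_tool, never from a script. Its argument "moves" is text: rows parted by semicolons, each of 7 numbers parted by spaces: the turn, a rotation vector about the tool's x, y, z in degrees, then the shift along the tool's x, y, z in m, then the finger opening in m, from 0 to 0.0854. In form: wx wy wz tx ty tz grip; .... A call has 1 to 12 rows; each row shifts and turns the commanded pose from where the row before left it, along the tool's axes as they then stand; what a row does not reach is not made up. A row lasts 1/12 s, in which the tool goes at most 41.7 mm and 7.16 degrees, less where a joint would pass 70% of its speed; a pose out of reach is approached as far as the arm can. A call is refused whole if a number of a shift passes 0.0417 or a number of a turn 7.16, either way. A call with a gripper value outside its range is refused whole. The fingers move at their own pace and stop on an object; "force" is the grip in N (left out, the last holds). Time passes only in rows, so rows that do not move let the fingers close. It gives the time, the measured TCP pose, the force, the opening and the grip force at its end, in the units of the state.
- r.read_state(): the state, without advancing time (a new reading comes with each control period).
- r.grab_frame(name): name is "scene" or "side" or "wrist"; returns a dict with "frame" (400x640x3 uint8, red, green, blue), "intrinsics" (3x3 intrinsics, pixels), "cam_to_world" (4x4, takes a point from camera to world coordinates). Camera axes: x right, y down, z forward; pixel columns grow to the right and rows downward; lengths in m; the calibration is good to about 2 mm. A picture is of the moment at which its call begins. There is no depth.
- r.hand_in(): hands the job in; it is judged then, once.
The state is a dict: "t": time; "qpos": joint angles; "joint_velocities": joint speeds; "effort": joint torques, N m; "eef_pos": TCP position; "eef_rot": TCP orientation; "wrist_force": force on the tool from outside, world axes, zero at the start; "wrist_torque": the same for the moment, N m; "finger_gap": opening from 0.0 (shut) to 1.0 (fully open); "gripper_force": force on a finger pad.
Only numpy, scipy, OpenCV 4.12 (cv2) and the standard library are available. Lean on these libraries where they do the work, as an engineer would, in place of code of your own. Each camera call takes 0.05 s, during which the arm holds its last target. There are 200 camera calls.

## Working session

There is one attempt and no reset: what is moved stays moved. The work goes in short steps, Python scripts to look and compute and a tool call to move; the robot and the scene stay as the last step left them, time stands still between calls to the robot, and variables do not carry over. Pictures are saved under pics/ and viewed, at most 10 in all, crops included, and the job is handed in when it is done.

Besides the shell and the picture viewer there is one more tool, called in YAML: its name, and indented under it one key for each argument. servo_tool: Moves the arm, as the interface text tells. Its arguments: {"type":"object","properties":{"moves":{"type":"string"},"force":{"type":"number"}},"required":["moves"]}

```bash
mkdir -p pics; ls; cat > h.py <<'E'
import numpy as np, cv2
from bench import r
def save(n,fn):
    f=r.grab_frame(n); cv2.imwrite('pics/'+fn+'.png',f['frame'][:,:,::-1]); np.savez('pics/'+fn+'.npz',**f); return f
def load(fn): return np.load('pics/'+fn+'.npz')
def ray(f,u,v):
    T=f['cam_to_world']; d=T[:3,:3]@np.linalg.inv(f['intrinsics'])@np.array([u,v,1.]); return T[:3,3],d
def onz(f,u,v,z):
    o,d=ray(f,u,v); return o+d*(z-o[2])/d[2]
def proj(f,p):
    T=f['cam_to_world']; c=T[:3,:3].T@(np.asarray(p)-T[:3,3]); q=f['intrinsics']@c; return q[:2]/q[2]
E
python3 - <<'E'
from h import *
a=save('scene','scene0');b=save('side','side0');c=save('wrist','wrist0')
for f in(a,b,c): print(np.round(f['cam_to_world'],3).tolist(), f['intrinsics'][0,0])
s=r.read_state(); print(s['t'],s['eef_pos'],s['eef_rot'])
E
```

```text
pics
[[0.819, 0.458, -0.346, 0.932], [0.574, -0.667, 0.476, -0.444], [-0.012, -0.588, -0.809, 0.973], [0.0, 0.0, 0.0, 1.0]] 379.0184468277585
[[-0.764, -0.392, 0.513, 0.061], [-0.645, 0.48, -0.594, 0.631], [-0.013, -0.785, -0.62, 0.766], [0.0, 0.0, 0.0, 1.0]] 448.09990921620476
[[0.279, -0.925, -0.258, 0.253], [-0.96, -0.269, -0.073, -0.629], [-0.002, 0.268, -0.963, 0.373], [0.0, 0.0, 0.0, 1.0]] 284.4383894044792
0.15 [ 0.18892431 -0.64772536  0.25579289] [-4.82531957e-04  9.89949647e-01  1.41419430e-01 -9.21086613e-05]
```

View pics/scene0.png

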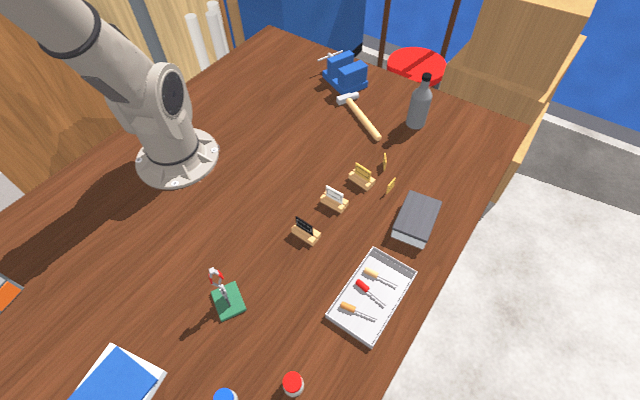

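View pics/side0.png

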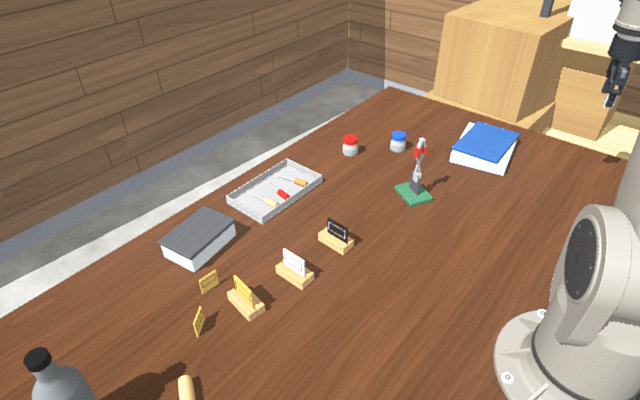

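Scene picture: the tweezers are at (217,283) on a green foot at (228,300). The holders are black (305,230), white (334,199) and brass (362,177). Things that could be taken for the brass plate: the plate in a holder at (362,175), and the small loose ones at (385,161) and (391,186). In the side picture these are (244,297), (199,320) and (209,282). I choose the one in the wooden holder and check it in a crop.

```bash
python3 - <<'E'
from h import *
def crop(fn,x,y,w,h,s): 
    return cv2.resize(cv2.imread('pics/'+fn+'.png')[y:y+h,x:x+w],(w*s,h*s),interpolation=cv2.INTER_CUBIC)
# each 400x300
A=crop('scene0',340,145,66,50,6);B=crop('side0',190,265,80,60,5);C=crop('scene0',190,255,66,70,6);D=crop('side0',385,130,66,84,6)
L=[cv2.copyMakeBorder(cv2.resize(i,None,fx=1,fy=1)[:h],0,h-min(h,i.shape[0]),0,400-i.shape[1],cv2.BORDER_CONSTANT) for i,h in((A,300),(B,300))]
cv2.imwrite('pics/c1.png',np.hstack(L))
C=cv2.copyMakeBorder(C,0,504-420,0,4,cv2.BORDER_CONSTANT);D=cv2.copyMakeBorder(D,0,0,0,4,cv2.BORDER_CONSTANT)
cv2.imwrite('pics/c2.png',np.hstack([C,D]))
E
```

```text
(no output)
```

View pics/c1.png

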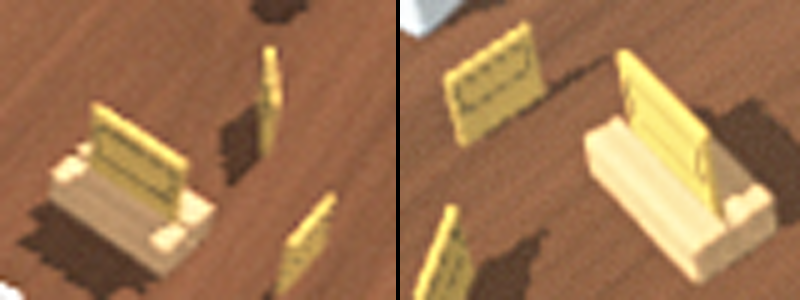

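View pics/c2.png

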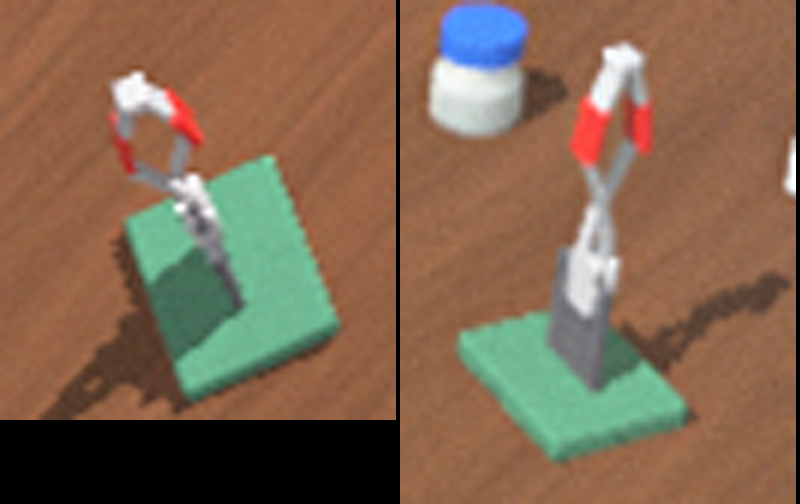

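```bash
python3 - <<'E'
from h import *
a=load('scene0');b=load('side0')
def tri(p,q):
    A=[];B=[]
    for f,(u,v) in((a,p),(b,q)):
        o,d=ray(f,u,v); d/=np.linalg.norm(d); P=np.eye(3)-np.outer(d,d);A.append(P);B.append(P@o)
    x=np.linalg.lstsq(np.vstack(A),np.hstack(B),rcond=None)[0]
    return x.round(4),(proj(a,x)-p).round(1),(proj(b,x)-q).round(1)
S=lambda x,y:(340+x/6,145+y/6); D=lambda x,y:(190+(x-400)/5,265+y/5)
print('brass',tri(S(95,105),D(220+400,52)),tri(S(187,162),D(712,138)))
for f,p in((a,S(95,105)),(a,S(187,162)),(b,D(620,52)),(b,D(712,138))): print(onz(f,*p,.068).round(4))
S2=lambda x,y:(190+x/6,255+y/6); D2=lambda x,y:(385+(x-400)/6,130+y/6)
print('tail',tri(S2(130,82),D2(622,52)))
print('padA',tri(S2(122,147),D2(592,132)),tri(S2(185,117),D2(640,130)))
print('padB',tri(S2(122,147),D2(640,130)),tri(S2(185,117),D2(592,132)))
c=[onz(a,*S2(*p),.012) for p in((125,220),(270,157),(338,325),(190,397))]
print('foot',np.round(c,4), np.mean(c,0), np.degrees([np.arctan2(*(c[i+1]-c[i])[1::-1]) for i in range(3)]))
c=[onz(b,*D2(*p),.012) for p in((457,340),(555,312),(687,405),(555,450))]
print('foot',np.round(c,4), np.mean(c,0), np.degrees([np.arctan2(*(c[i+1]-c[i])[1::-1]) for i in range(3)]))
E
```

```text
brass (array([0.574 , 0.2715, 0.093 ]), array([ 5.5, -1.4]), array([8.9, 1. ])) (array([0.587 , 0.2731, 0.0407]), array([-7.3,  1.5]), array([-11.3,  -1.7]))
[0.5525 0.2767 0.068 ]
[0.6128 0.2701 0.068 ]
[0.6093 0.268  0.068 ]
[0.5464 0.275  0.068 ]
tail (array([ 0.4997, -0.2772,  0.184 ]), array([-0.4, -0. ]), array([-0.3,  0.1]))
padA (array([ 0.5025, -0.2856,  0.1419]), array([3.7, 0.3]), array([ 3.2, -0.8])) (array([ 0.4967, -0.2735,  0.1458]), array([-5.4, -0.6]), array([-5.,  1.]))
padB (array([ 0.4932, -0.2906,  0.1414]), array([-0.7, -0.1]), array([-0.6,  0.1])) (array([ 0.5059, -0.2687,  0.1459]), array([-1.2, -0.1]), array([-1.1,  0.2]))
foot [[ 0.4527 -0.2905  0.012 ]
 [ 0.4855 -0.2311  0.012 ]
 [ 0.5631 -0.2723  0.012 ]
 [ 0.5322 -0.3319  0.012 ]] [ 0.50838044 -0.28142484  0.012     ] [  61.06471087  -27.96925936 -117.41544175]
foot [[ 0.5561 -0.2691  0.012 ]
 [ 0.5323 -0.317   0.012 ]
 [ 0.4492 -0.2929  0.012 ]
 [ 0.4783 -0.2274  0.012 ]] [ 0.50397749 -0.27660439  0.012     ] [-116.36565586  163.83422532   66.00701692]
```

The crops confirm the choice: the brass plate in the wooden holder, with top corners at scene (356,162) and (371,172), yaw about -6° and centre about (0.580,0.272). The tweezers stand at about (0.50,-0.279), yaw about -29°, pads at z≈0.148. I move above them.

servo_tool:
  moves: "0 0 0 0.0335 -0.0223 0 0.0854;0 0 0 0.0335 -0.0223 0 0.0854;0 0 0 0.0335 -0.0223 0 0.0854;0 0 0 0.0335 -0.0223 0 0.0854;0 0 0 0.0335 -0.0223 0 0.0854;0 0 0 0.0335 -0.0223 0 0.0854;0 0 0 0.0335 -0.0223 0 0.0854;0 0 0 0.0335 -0.0223 0 0.0854;0 0 0 0.0335 -0.0223 0 0.0854;0 0 0 0.0335 -0.0223 0 0.0854;0 0 0 0.0335 -0.0223 0 0.0854;0 0 0 0.0335 -0.0223 0 0.0854"

```text
t: 1.15
eef_pos: [0.5008, -0.2768, 0.2564]
eef_rot: [0.0, 0.99, 0.141, 0.0]
wrist_force: [1.2, -0.9, 0.6]
finger_gap: 0.994
gripper_force: 0.0
```

servo_tool:
  moves: "0 0 -7.1 0 0 0 0.0854;0 0 -7.1 0 0 0 0.0854;0 0 -7.1 0 0 0 0.0854;0 0 -7.1 0 0 0 0.0854;0 0 -7.1 0 0 0 0.0854;0 0 -7.1 0 0 0 0.0854;0 0 -7.1 0 0 0 0.0854;0 0 -7.1 0 0 0 0.0854;0 0 -7.1 0 0 0 0.0854;0 0 -7.1 0 0 0 0.0854"

```text
t: 1.98
eef_pos: [0.4998, -0.2785, 0.2561]
eef_rot: [-0.0, 0.722, 0.692, -0.0]
wrist_force: [0.0, -0.7, 0.1]
finger_gap: 1.0
gripper_force: 0.0
```

servo_tool:
  moves: "0 0 -7.1 0 0 0 0.0854;0 0 -7.1 0 0 0 0.0854;0 0 -7.1 0 0 0 0.0854;0 0 -7.1 0 0 0 0.0854;0 0 -7.1 0 0 0 0.0854;0 0 -7.1 0 0 0 0.0854;0 0 -7.1 0 0 0 0.0854;0 0 -7.1 0 0 0 0.0854;0 0 -7 0 0 0 0.0854;0 0 0 0 0 0 0.0854"

```text
t: 2.82
eef_pos: [0.4998, -0.2786, 0.2561]
eef_rot: [-0.0, 0.247, 0.969, 0.0]
wrist_force: [-0.5, -0.1, 0.6]
finger_gap: 0.999
gripper_force: 0.0
```

```bash
cat >> h.py <<'E'
from scipy.spatial.transform import Rotation as R
def st():
    s=r.read_state(); q=s['eef_rot']; M=R.from_quat([*q[1:],q[0]]).as_matrix()
    print('t',s['t'],'p',np.round(s['eef_pos'],4),'z',M[:,2].round(3),'yaw_y',np.degrees(np.arctan2(M[1,1],M[0,1])).round(2),'q',np.round(s['qpos'],3),'f',np.round(s['wrist_force'],1),s['finger_gap'],s['gripper_force'])
    return np.array(s['eef_pos']),M
E
python3 - <<'E'
from h import *
p,M=st(); save('wrist','w1')
f=load('w1')
for z in(.055,.148,.184): print(proj(f,[.4996,-.279,z]))
E
```

```text
t 2.8167 p [ 0.4998 -0.2786  0.2561] z [-0.  0. -1.] yaw_y 61.42 q [ 0.826  0.303 -0.52   1.814  0.169  1.07   1.316] f [-0.5 -0.1  0.6] 0.9988850117537078 0.0
[313.90990324 183.86183604]
[314.03336501 207.43199852]
[314.11071067 222.19810497]
```

View pics/w1.png

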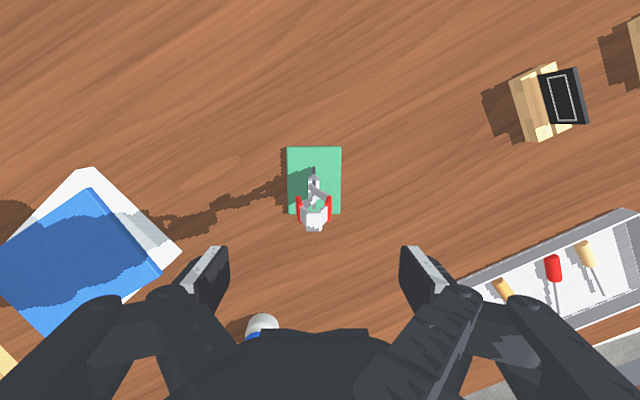

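The wrist picture shows the tail at (314,222), which is where it was predicted, and the foot is square to the image. I descend and squeeze.

servo_tool:
  moves: "0 0 0 0 0 0.017 0.0854;0 0 0 0 0 0.017 0.0854;0 0 0 0 0 0.017 0.0854;0 0 0 0 0 0.017 0.0854;0 0 0 0 0 0.017 0.0854;0 0 0 0 0 0.017 0.0854;0 0 0 0 0 0 0.0854;0 0 0 0 0 0 0.0854"

```text
t: 3.53
eef_pos: [0.4997, -0.2783, 0.154]
eef_rot: [-0.001, 0.251, 0.968, 0.0]
wrist_force: [0.3, 0.2, 1.1]
finger_gap: 0.998
gripper_force: 0.0
```

servo_tool:
  moves: "0 0 0 0 0 0 0.04;0 0 0 0 0 0 0.04;0 0 0 0 0 0 0.04;0 0 0 0 0 0 0.03;0 0 0 0 0 0 0.03;0 0 0 0 0 0 0.02;0 0 0 0 0 0 0.02;0 0 0 0 0 0 0.01;0 0 0 0 0 0 0.01;0 0 0 0 0 0 0.01;0 0 0 0 0 0 0.01;0 0 0 0 0 0 0.01"
  force: 32

```text
t: 4.53
eef_pos: [0.5, -0.2785, 0.1543]
eef_rot: [-0.0, 0.25, 0.968, 0.0]
wrist_force: [0.1, 0.5, -0.3]
finger_gap: 0.212
gripper_force: 33.4
```

```bash
python3 - <<'E'
from h import *
p,M=st(); save('wrist','w2');save('scene','s2');save('side','d2')
g=lambda fn,x,y,w,h,s:cv2.resize(cv2.imread('pics/'+fn+'.png')[y:y+h,x:x+w],(w*s,h*s),interpolation=cv2.INTER_CUBIC)
cv2.imwrite('pics/c3.png',np.hstack([g('w2',235,130,160,240,2)[:400],g('scene0',0,0,1,1,1)[:0] if 0 else g('d2',380,110,80,100,4)]))
E
```

```text
t 4.5333 p [ 0.5    -0.2785  0.1543] z [-0.  0. -1.] yaw_y 61.06 q [ 0.79   0.416 -0.49   1.908  0.25   0.877  1.24 ] f [ 0.1  0.5 -0.3] 0.2117265922131978 33.43139827251434
```

View pics/c3.png

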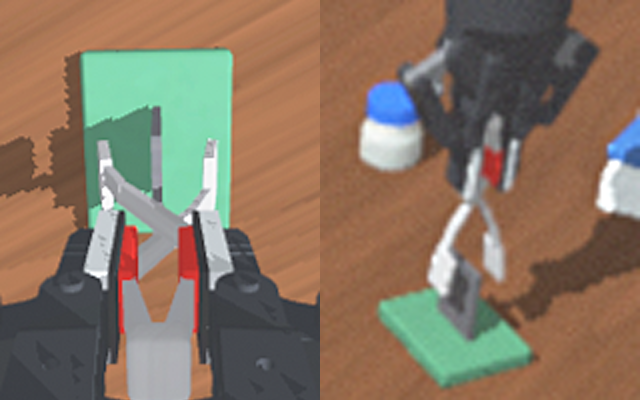

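The jaws are fully open on the stop (pads about 18 mm apart), well clear of the blade at crop (155,150). I lift and carry.

servo_tool:
  moves: "0 0 0 0 0 -0.008 0.01;0 0 0 0 0 -0.012 0.01;0 0 0 0 0 -0.014 0.01;0 0 0 0 0 -0.014 0.01;0 0 0 0 0 -0.014 0.01;0 0 0 0 0 -0.014 0.01;0 0 0 0 0 -0.014 0.01;0 0 0 0 0 -0.01 0.01;0 0 0 0 0 0 0.01;0 0 0 0 0 0 0.01"

```text
t: 5.52
eef_pos: [0.5001, -0.2786, 0.255]
eef_rot: [0.001, 0.25, 0.968, -0.0]
wrist_force: [-0.5, -0.2, -0.4]
finger_gap: 0.212
gripper_force: 33.4
```

servo_tool:
  moves: "0 0 0 0.005 0.013 0 0.01;0 0 0 0.0098 0.026 0 0.01;0 0 0 0.0098 0.026 0 0.01;0 0 0 0.0098 0.026 0 0.01;0 0 0 0.0098 0.026 0 0.01;0 0 0 0.0098 0.026 0 0.01;0 0 0 0.0098 0.026 0 0.01;0 0 0 0.0098 0.026 0 0.01;0 0 0 0.0098 0.026 0 0.01;0 0 0 0.0098 0.026 0 0.01;0 0 0 0.0098 0.026 0 0.01"

```text
t: 6.43
eef_pos: [0.5413, 0.0121, 0.2535]
eef_rot: [-0.001, 0.25, 0.968, -0.0]
wrist_force: [0.5, 0.1, -1.0]
finger_gap: 0.212
gripper_force: 33.4
```

servo_tool:
  moves: "0 0 0 0.0098 0.026 0 0.01;0 0 0 0.0098 0.026 0 0.01;0 0 0 0.0098 0.026 0 0.01;0 0 0 0.0098 0.026 0 0.01;0 0 0 0.0098 0.026 0 0.01;0 0 0 0.0098 0.026 0 0.01;0 0 0 0.0098 0.026 0 0.01;0 0 0 0.0098 0.026 0 0.01;0 0 0 0.0098 0.026 0 0.01;0 0 0 0.005 0.013 0 0.01"

```text
t: 7.27
eef_pos: [0.5787, 0.2755, 0.2534]
eef_rot: [-0.001, 0.248, 0.969, 0.0]
wrist_force: [-0.4, 0.6, -0.9]
finger_gap: 0.207
gripper_force: 33.4
```

servo_tool:
  moves: "0 0 -4.5 0 0 0 0.01;0 0 -4.5 0 0 0 0.01;0 0 -4.5 0 0 0 0.01;0 0 -4.5 0 0 0 0.01;0 0 -4.5 0 0 0 0.01;0 0 0 0 0 0 0.01;0 0 0 0 0 0 0.01;0 0 0 0 0 0 0.01"

```text
t: 7.93
eef_pos: [0.5797, 0.2714, 0.254]
eef_rot: [-0.0, 0.058, 0.998, -0.0]
wrist_force: [-0.1, 0.1, -0.7]
finger_gap: 0.207
gripper_force: 33.3
```

```bash
python3 - <<'E'
from h import *
p,M=st(); f=save('wrist','w3');save('scene','s3');save('side','d3')
g=lambda fn,x,y,w,h,s:cv2.resize(cv2.imread('pics/'+fn+'.png')[y:y+h,x:x+w],(w*s,h*s),interpolation=cv2.INTER_CUBIC)
cv2.imwrite('pics/c4.png',g('w3',210,80,200,150,4))
print(proj(f,[.58,.272,.068]), proj(f,[.61,.2687,.068]), proj(f,[.55,.2753,.068]))
E
```

```text
t 7.9333 p [0.5797 0.2714 0.254 ] z [-0.001 -0.    -1.   ] yaw_y 83.4 q [ 0.043  0.481 -0.79   1.652  0.366  1.164  0.618] f [-0.1  0.1 -0.7] 0.20747953703155617 33.3269602060318
[314.79660571 187.10871586] [314.95049382 213.39134578] [314.63450609 159.42363755]
```

View pics/c4.png

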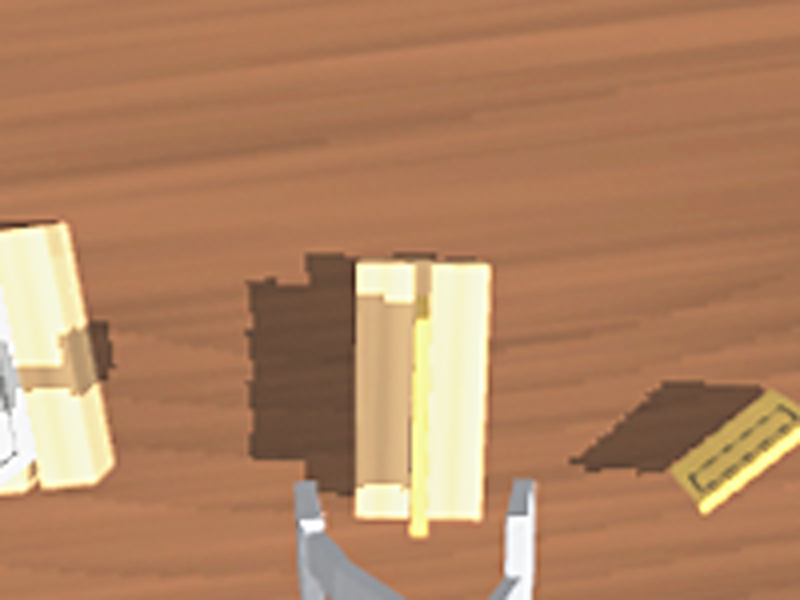

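The crop shows the brass top edge from (424,319) to (419,537), between the open jaw tips at x≈306 and x≈524. I compute the remaining offset.

```bash
python3 - <<'E'
from h import *
p,M=st(); f=load('w3')
g=lambda u,v:(210+(u+.5)/4-.5,80+(v+.5)/4-.5)
a=onz(f,*g(424,319),.068);b=onz(f,*g(419.5,535),.068);m=(a+b)/2
print(a,b,np.linalg.norm(a-b),m,'yaw x',np.degrees(np.arctan2(*(b-a)[1::-1])),'tool offs',M.T@(m-p))
for z in (.153,): 
  j=(onz(f,*g(306,487),z)+onz(f,*g(524,487),z))/2; print('jaw',j,M.T@(j-p))
E
```

```text
t 8.0833 p [0.5799 0.2715 0.2543] z [ 0. -0. -1.] yaw_y 83.48 q [ 0.043  0.48  -0.791  1.651  0.366  1.164  0.619] f [ 0.3  0.3 -0.2] 0.2081034625674514 33.325520753860474
[0.55007101 0.2763531  0.068     ] [0.60992222 0.26820053 0.068     ] 0.0604039074123228 [0.57999661 0.27227681 0.068     ] yaw x -7.7567462263118765 tool offs [-3.93284005e-05  7.88642014e-04  1.86306668e-01]
jaw [0.57228353 0.27142079 0.153     ] [ 0.00752317 -0.00094057  0.10130642]
```

servo_tool:
  moves: "0 0 1.2 0 0.0015 0 0.01;0 0 0 0 0 0.012 0.01;0 0 0 0 0 0.014 0.01;0 0 0 0 0 0.014 0.01;0 0 0 0 0 0.014 0.01;0 0 0 0 0 0.014 0.01;0 0 0 0 0 0.01 0.01;0 0 0 0 0 0.01 0.01;0 0 0 0 0 0.01 0.01;0 0 0 0 0 0.005 0.01;0 0 0 0 0 0 0.01;0 0 0 0 0 0 0.01"

```text
t: 9.08
eef_pos: [0.5801, 0.2731, 0.1514]
eef_rot: [-0.0, 0.067, 0.998, 0.0]
wrist_force: [0.1, 0.3, -1.2]
finger_gap: 0.206
gripper_force: 33.3
```

```bash
python3 - <<'E'
from h import *
p,M=st(); f=save('wrist','w5');save('scene','s5');save('side','d5')
g=lambda fn,x,y,w,h,s:cv2.resize(cv2.imread('pics/'+fn+'.png')[y:y+h,x:x+w],(w*s,h*s),interpolation=cv2.INTER_CUBIC)
cv2.imwrite('pics/c5.png',np.hstack([g('w5',245,110,140,200,3),g('d5',200,220,95,150,4)]))
E
```

```text
t 9.0833 p [0.5801 0.2731 0.1514] z [-0.  0. -1.] yaw_y 82.36 q [-0.003  0.582 -0.736  1.74   0.455  0.997  0.528] f [ 0.1  0.3 -1.2] 0.20611036321271667 33.3454692363739
```

View pics/c5.png

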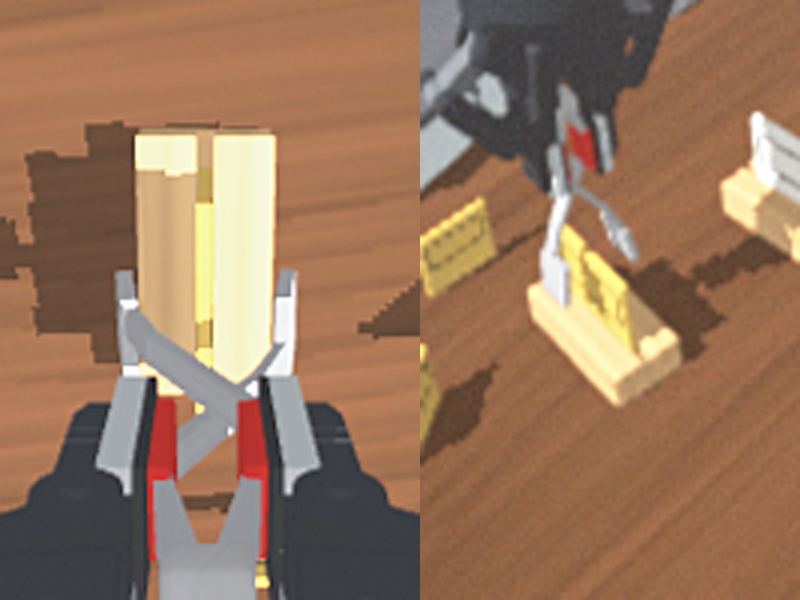

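The jaws straddle the top edge centrally: plate at x≈205, jaw midpoint ≈206. I release gradually.

servo_tool:
  moves: "0 0 0 0 0 0 0.02;0 0 0 0 0 0 0.022;0 0 0 0 0 0 0.024;0 0 0 0 0 0 0.026;0 0 0 0 0 0 0.028;0 0 0 0 0 0 0.03;0 0 0 0 0 0 0.04;0 0 0 0 0 0 0.06;0 0 0 0 0 0 0.0854;0 0 0 0 0 0 0.0854;0 0 0 0 0 0 0.0854;0 0 0 0 0 0 0.0854"

```text
t: 10.23
eef_pos: [0.5801, 0.273, 0.1514]
eef_rot: [0.0, 0.067, 0.998, 0.0]
wrist_force: [0.0, -0.7, -0.0]
finger_gap: 1.001
gripper_force: 0.0
```

servo_tool:
  moves: "0 0 0 0 0 0 0.0854;0 0 0 0 0 0 0.0854;0 0 0 0 0 -0.008 0.0854;0 0 0 0 0 -0.015 0.0854;0 0 0 0 0 -0.02 0.0854;0 0 0 0 0 -0.02 0.0854;0 0 0 0 0 -0.02 0.0854;0 0 0 0 0 -0.02 0.0854;0 0 0 0 0 -0.02 0.0854;0 0 0 0 0 0 0.0854;0 0 0 0 0 0 0.0854;0 0 0 0 0 0 0.0854"

```text
t: 11.23
eef_pos: [0.58, 0.2729, 0.2749]
eef_rot: [0.0, 0.067, 0.998, 0.0]
wrist_force: [-0.5, -0.1, 0.4]
finger_gap: 1.001
gripper_force: 0.0
```

```bash
python3 - <<'E'
from h import *
p,M=st(); f=save('wrist','w6');save('scene','s6');save('side','d6')
g=lambda fn,x,y,w,h,s:cv2.resize(cv2.imread('pics/'+fn+'.png')[y:y+h,x:x+w],(w*s,h*s),interpolation=cv2.INTER_CUBIC)
cv2.imwrite('pics/c6.png',np.hstack([g('w6',245,90,140,200,3),g('d6',200,220,95,150,4)]))
E
```

```text
t 11.2333 p [0.58   0.2729 0.2749] z [ 0.001  0.    -1.   ] yaw_y 82.36 q [ 0.044  0.463 -0.794  1.627  0.349  1.199  0.611] f [-0.5 -0.1  0.4] 1.0010638049730196 0.0
```

View pics/c6.png

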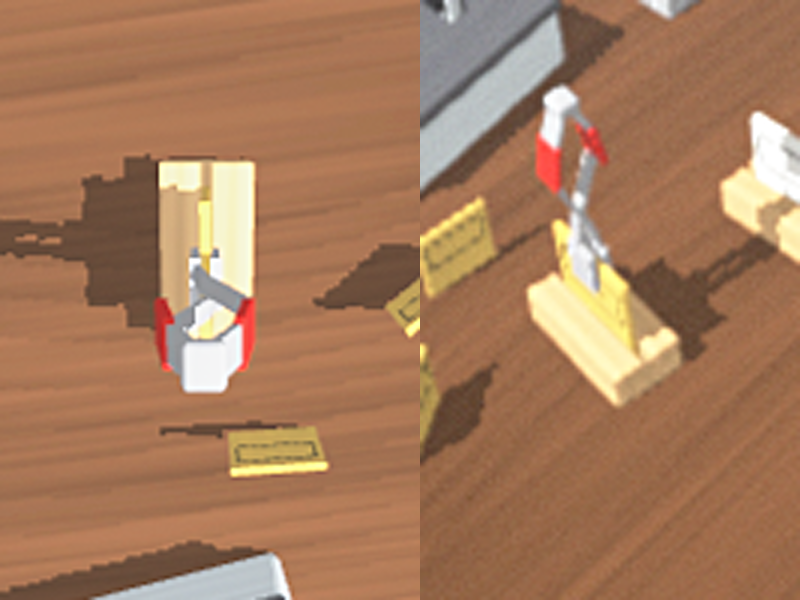

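The tweezers are closed on the brass plate, upright and centred (tail at crop (205,365)). The plate still stands in its slot, and the gripper is clear.

```bash
python3 -c "
from bench import r
print(r.hand_in())"
```

```text
the job is handed in; nothing more can be done
None
```

The job is handed in: the tweezers are closed on the middle of the brass plate's top edge, upright and released, and the plate is standing in its slot; `hand_in()` gave no verdict, and the black plate was never touched but I did not re-measure it.

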